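Index the hub-lacing jig to the marked spoke line

TASK

On the blue wheel-hub jig, push the orange lug round with the fingertips until the dial's white index mark lines up with the green line on the scale. Then, with the dial left there, press the red lock button on the jig fully down and let it come up again. Push only: do not pinch the lug, do not press the button before the mark is lined up, and leave the other things on the bench where they are.

Things in the scene. Friction and masses are not known exactly. Their poses are not given: they have to be found in the camera images.
- dial (a joint): angle (rad) of the black dial, 140 mm across, on the blue jig; grows anticlockwise seen from above, turns without end either way. It has no clicks, stays where it is left, and takes a sideways push of about 2.5 N at the lug to turn. Its top face is 46 mm above the bench. An aluminium wheel hub (52 mm across, top 88 mm above the bench) stands on its middle and turns with it
- dial_axis (a point): point on the dial's axis, at the dial's top face, 46 mm above the bench; its x axis points along the white index mark and turns with the dial, z is up
- index_mark (a point): the white index mark, a line 4 mm wide on top of the dial, running radially out to the rim; this point is 66 mm from the axis
- lug (a point): centre of the orange lug, an upright fin on the dial on the side opposite to the index mark, 52 mm from the axis: 24 mm long radially, 14 mm thick, rising from the dial's top (46 mm above the bench) to 80 mm above the bench. Its flat sides are pushed to turn the dial; pressing on both sides at once is pinching (in the rules dial_c7 is its side towards +y of dial_axis, dial_c8 its side towards -y). It is clear of the hub by 14 mm
- green_line (a point): the green target line, 4 mm wide, radial, on the fixed white scale ring (176 mm across, 36 black lines, surface 40 mm above the bench) that surrounds the dial; this point lies on the line 80 mm from the dial's axis, 41 mm above the bench. The line is fixed; its green clip, 18 mm wide, overhangs the ring's rim to 100 mm from the axis, top 42 mm above the bench
- lock (a joint): travel (m) of the round red lock button, 0 up, 0.006 fully down (about 5 N), springs back up. Pressing it needs no particular side
- lock_top (a point): centre of the top of the red lock button, 30 mm across, in a grey housing on a corner of the jig's blue base plate (220 x 220 x 14 mm, fixed to the bench), 122 mm from the dial's axis
- spacer: a loose brass axle spacer, a ring 30 mm across and 22 mm tall, standing on the jig's base plate near the corner next to the button's (86 mm from the axis along the plate's -x and +y); origin at the centre of its underside
- spanner: a loose steel spanner, 160 mm long, lying on the bench; origin under its middle
- tape: a loose roll of green tape, 100 mm across, 30 mm tall, lying flat; origin at the centre of its underside
- spray: a loose white spray can, 60 mm across, 170 mm tall; origin at the centre of its underside
- mug: a loose white mug, 80 mm across, 90 mm tall; origin at the centre of its underside
- driver: a loose screwdriver with a blue handle, 180 mm long, lying on the bench; origin under its middle
- nipples: a loose black tray for spoke nipples, 100 x 70 x 30 mm; origin at the centre of its underside

How it is judged:
By the outcome, as a careful person would: the job done as asked, in the order asked, and still so for the second after the job is handed in, with the robot touching nothing.
It also fails if it takes over 45 s, if anything falls off the work surface, if the arm or the gripper's body presses on something with over 40 N, if the wrist force passes 120 N, or if a joint passes its speed limit or range.

ROBOT

A 7-joint arm with a two-finger parallel gripper is mounted at the origin on the work surface. World frame = base frame: x ahead of the robot, y to its left, z up, the work surface at z = 0. Lengths are in m, angles in rad, forces in N, time in s.
With the tool pointing down it reaches from about 0.4 to 0.875 m from the base axis. Payload 19.3 kg.
Tool frame: the origin (TCP) lies between the finger pads; the fingertips stand 17 mm ahead of it and the grasp point (between the pads) lies 2 mm behind it (bot.tips_ahead is the z of the fingertips in the tool frame, in m); z points along the fingers, y is the direction in which the jaws open and shut (so a half turn about z gives the same grasp; the last joint's range is limited). The gripper opens to 85 mm and grips with 20 to 120 N. Pads are 22 mm wide; open, the fingers measure 114 mm over their backs; the gripper's body (76 mm by 85 mm) begins 54 mm behind the grasp point. The pads swing forward as they close: fully open they stand 13 mm farther back than shut.
Start: joints at [1.141, 0.521, -0.036, 1.599, 0.021, 1.021, -0.113], TCP at [0.22, -0.585, 0.248] pointing down, gripper open.
Joint ranges: [-2.91, 2.91], [-0.3, 2.13], [-1.5, 1.42], [0.17, 2.43], [-1.26, 4.41], [0.16, 1.93], [-2.52, 2.52]. Speed limits (rad/s): [1.89, 1.89, 2.39, 2.39, 3.01, 3.01, 3.01].

INTERFACE

Orientations are given as [roll, pitch, yaw] about the fixed x, y, z axes, in that order (R = Rz(yaw) Ry(pitch) Rx(roll)).
In Python, from workcell import telemetry, cams, job, bot gives the robot as it stands.
- The arm moves only by the tool arm_command, never from a script. Its argument "deltas" is a list of rows, each a list of 7 numbers: the opening, from -1 (shut) to 1 (fully open), so that 0 is half open, then the shift along the tool's x, y, z normalised to -1 to 1, where 1 is 150 mm, then the turn, a rotation vector about the tool's x, y, z normalised to -1 to 1, where 1 is 45 degrees. In form: [[hand, tx, ty, tz, rx, ry, rz], ...]. A call has 1 to 8 rows; each row is the pose to reach, as a shift and turn from the pose commanded when the call began, along the tool's axes at that moment; what a row does not reach only later rows make up. A row lasts 1/8 s, in which the tool goes at most 62.5 mm and 10.7 degrees, less where a joint would pass 70% of its speed; a pose out of reach is approached as far as the arm can. A call with a number of a shift or a turn outside -1 to 1 is refused whole. A call with a gripper value outside its range is refused whole. The fingers move at their own pace and stop on an object; "newtons" is the grip in N (left out, the last holds). Time passes only in rows, so rows that repeat a pose let the fingers close. It gives the time, the measured TCP pose, the force and the opening at its end, in the units of the state.
- telemetry.observe(): the state, without advancing time (a new reading comes with each control period).
- cams.grab_frame(name): name is "side" or "top"; returns the picture (400x640x3 uint8, blue, green, red); there is no depth.
- cams.get_calibration(name): a dict with "fx", "fy", "cx", "cy" (pixels), "R" (3x3) and "t" (3): a world point X has camera coordinates R X + t. Camera axes: x right, y down, z forward; pixel columns grow to the right and rows downward; lengths in m; the calibration is good to about 2 mm. A picture is of the moment at which its call begins. get_calibration takes no time and is no camera call.
- job.job_done(): hands the job in, once; it reports no verdict.
The state is a dict: "clock": time; "qpos": joint angles; "qd": joint speeds; "joint_efforts": joint torques, N m; "position": TCP position; "tool_rot": TCP orientation; "force": force on the tool from outside, world axes, zero at the start; "moment": the same for the moment, N m; "grip_width": finger opening in m.
Only numpy, scipy, OpenCV 4.12 (cv2) and the standard library are available. Lean on these libraries where they do the work, as an engineer would, in place of code of your own. Each camera call takes 0.05 s, during which the arm holds its last target.

## Working session

There is one attempt and no reset: what is moved stays moved. The work goes in short steps, Python scripts to look and compute and a tool call to move; the robot and the scene stay as the last step left them, time stands still between calls to the robot, and variables do not carry over. Pictures are saved under pics/ and viewed, and the job is handed in when it is done.

Besides the shell and the picture viewer there is one more tool, called by a JSON object that holds its "name" and its "arguments", one argument or row to a line. arm_command: Moves the arm, as the interface text tells. Its arguments: {"type":"object","properties":{"deltas":{"type":"array","items":{"type":"array","items":{"type":"number"}}},"newtons":{"type":"number"}},"required":["deltas"]}

```bash
ls; mkdir -p pics; python3 - <<'E'
from workcell import telemetry, cams, job, bot
import cv2
print(telemetry.observe()); print(bot.tips_ahead)
for n in ("side","top"):
    im=cams.grab_frame(n); cv2.imwrite(f"pics/{n}0.png",im); print(n,cams.get_calibration(n))
E
```

```text
pics
{'clock': 0.0, 'qpos': array([ 1.14080449,  0.52204243, -0.03630427,  1.59995843,  0.02119785,
        1.02106931, -0.11280094]), 'qd': array([-9.64840945e-05,  7.25431088e-04, -8.87095197e-04, -1.12328320e-03,
        5.85851637e-04,  7.12743933e-04, -1.33245067e-03]), 'joint_efforts': array([ 1.83039472e-03, -9.27085948e+01,  1.98071949e+00, -3.69917214e+01,
        1.80617580e-02,  8.37511732e-03, -2.37152165e-05]), 'position': array([ 0.21990593, -0.58472843,  0.24772601]), 'tool_rot': array([-3.14050330e+00,  8.52009548e-05,  3.59758884e-01]), 'force': array([-0.58446423, -0.74816673,  0.59279899]), 'moment': array([-0.02464287, -0.02564038, -0.00270446]), 'grip_width': 0.08519678554163747}
0.017
side {'fx': 499.1543058639562, 'fy': 499.1543058639562, 'cx': 319.8293029471226, 'cy': 205.1697817855093, 'R': array([[-0.96718265, -0.25320531,  0.02109037],
       [-0.15115961,  0.50669587, -0.84876974],
       [ 0.2042266 , -0.82410337, -0.52834187]]), 't': array([0.46608713, 0.12919044, 1.1218484 ])}
top {'fx': 424.7558586391659, 'fy': 424.7558586391659, 'cx': 320.8577661782266, 'cy': 196.61014485194238, 'R': array([[-0.02241417, -0.99964638, -0.0143082 ],
       [-0.98019009,  0.0247905 , -0.19650143],
       [ 0.19678665,  0.00962034, -0.98039913]]), 't': array([9.38270642e-04, 5.04927994e-01, 1.18903409e+00])}
```

View pics/top0.png

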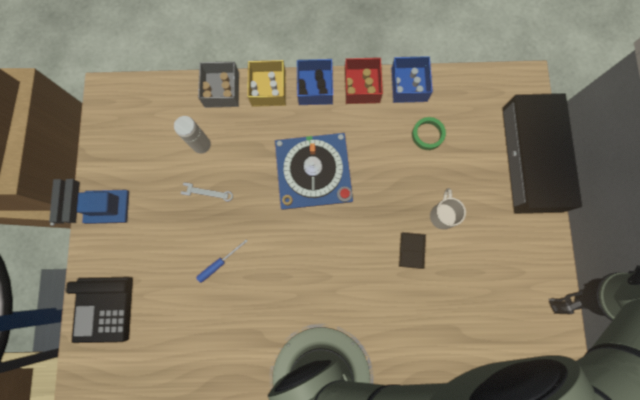

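View pics/side0.png

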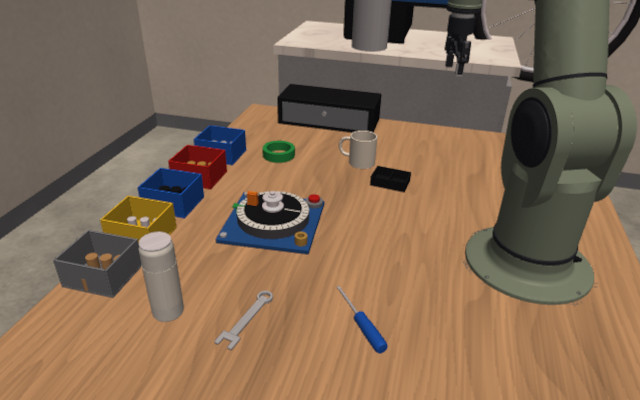

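The top view shows the jig around (313,171), the orange lug at about (312,148), the green clip at (309,139), the index mark at (313,184) and the red button at (345,194). In the side view the lug is at (253,199) and the button at (314,199). Next I'll zoom in and measure.

```bash
cat > h.py <<'E'
import numpy as np, cv2
from workcell import telemetry, cams, job, bot
def ray(n,u,v):
    c=cams.get_calibration(n); R=np.array(c["R"]); t=np.array(c["t"])
    d=R.T@np.array([(u-c["cx"])/c["fx"],(v-c["cy"])/c["fy"],1.0]); o=-R.T@t
    return o,d/np.linalg.norm(d)
def plane(n,u,v,z):
    o,d=ray(n,u,v); return o+d*(z-o[2])/d[2]
def tri(p,q):
    o1,d1=ray("top",*p); o2,d2=ray("side",*q)
    s=np.linalg.lstsq(np.c_[d1,-d2],o2-o1,rcond=None)[0]
    a=o1+s[0]*d1;b=o2+s[1]*d2
    return (a+b)/2,np.linalg.norm(a-b)
def proj(n,X):
    c=cams.get_calibration(n); p=np.array(c["R"])@np.array(X)+np.array(c["t"])
    return np.array([c["cx"]+c["fx"]*p[0]/p[2],c["cy"]+c["fy"]*p[1]/p[2]])
def blobs(im,lo,hi,roi,mina=4):
    x0,y0,x1,y1=roi; h=cv2.cvtColor(im,cv2.COLOR_BGR2HSV)
    m=cv2.inRange(h,np.array(lo),np.array(hi)); k=np.zeros_like(m); k[y0:y1,x0:x1]=m[y0:y1,x0:x1]
    n,l,s,c=cv2.connectedComponentsWithStats(k)
    return [(c[i].round(2).tolist(),s[i].tolist()) for i in range(1,n) if s[i][4]>=mina],k
def zoom(im,roi,f,name):
    x0,y0,x1,y1=roi; cv2.imwrite(name,cv2.resize(im[y0:y1,x0:x1],None,fx=f,fy=f,interpolation=cv2.INTER_CUBIC))
E
python3 - <<'E'
from h import *
t=cv2.imread("pics/top0.png"); s=cv2.imread("pics/side0.png")
rt=(270,125,360,215); rs=(210,180,330,255)
zoom(t,rt,6,"pics/tz0.png"); zoom(s,rs,6,"pics/sz0.png")
for nm,im,r in(("top",t,rt),("side",s,rs)):
    print(nm,"orange",blobs(im,(5,150,120),(15,255,255),r)[0])
    print("red",blobs(im,(0,150,80),(4,255,255),r)[0],blobs(im,(174,120,80),(180,255,255),r)[0])
    print("green",blobs(im,(45,100,60),(80,255,255),r)[0])
    print("brass",blobs(im,(16,100,60),(30,255,255),r)[0])
    print("blue",blobs(im,(100,100,60),(125,255,255),r,50)[0])
E
```

```text
top orange [([311.4, 147.93], [310, 146, 4, 5, 15])]
red [([344.5, 192.95], [341, 190, 8, 7, 42])] []
green []
brass [([285.67, 196.67], [284, 196, 5, 3, 6])]
blue [([311.95, 172.11], [277, 135, 73, 72, 1265])]
side orange [([251.66, 197.36], [247, 191, 11, 15, 132]), ([313.5, 194.0], [311, 194, 6, 1, 6])]
red [([212.67, 182.67], [210, 180, 9, 9, 45]), ([313.81, 198.21], [309, 195, 11, 8, 73])] []
green [([235.62, 205.08], [233, 203, 8, 6, 26])]
brass [([234.5, 202.25], [233, 202, 4, 2, 4]), ([300.47, 238.27], [295, 231, 12, 15, 154])]
blue [([268.83, 234.72], [216, 201, 108, 53, 1605])]
```

View pics/tz0.png

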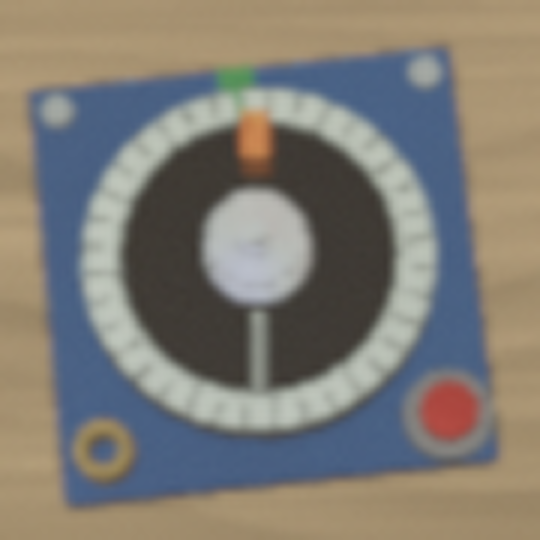

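View pics/sz0.png

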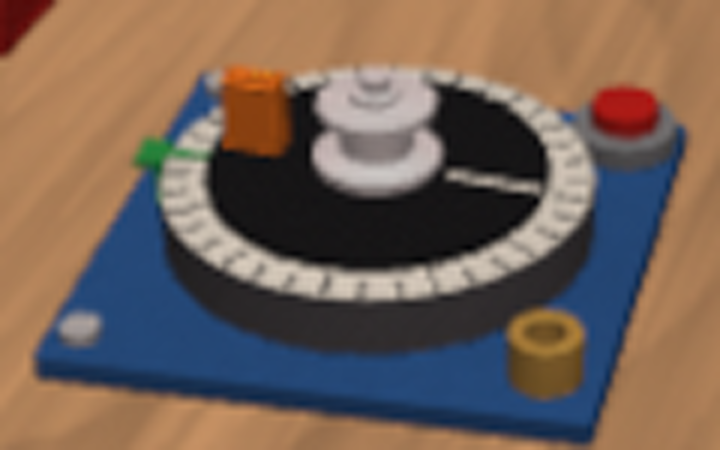

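```bash
cat >> h.py <<'E'
def fitc(P):
    A=np.c_[2*P[:,:2],np.ones(len(P))]; b=(P[:,:2]**2).sum(1)
    s=np.linalg.lstsq(A,b,rcond=None)[0]; return s[:2],np.sqrt(s[2]+s[0]**2+s[1]**2)
def polar(im,n,c,r,z,degs):
    # brightness sampled on a circle radius r at height z, world angles degs
    pts=np.array([proj(n,[c[0]+r*np.cos(a),c[1]+r*np.sin(a),z]) for a in np.radians(degs)],np.float32)
    return cv2.remap(im,pts[None,:,0],pts[None,:,1],cv2.INTER_LINEAR)[0].astype(float)
def angle_of(im,n,c,z,rs,lo,hi,chan):
    out=[]; degs=np.arange(lo,hi,0.25)
    for r in rs:
        p=polar(im,n,c,r,z,degs); v=p.min(1) if chan=="w" else p[:,1]-np.maximum(p[:,0],p[:,2])
        w=v-np.median(v); w[w<0.35*w.max()]=0
        k=np.argmax(w); sel=np.abs(degs-degs[k])<8
        out.append((round(float((w*degs)[sel].sum()/w[sel].sum()),2),round(float(w.max()))))
    return out
E
python3 - <<'E'
from h import *
for nm,r in(("top",(270,125,360,215)),("side",(210,185,330,255))):
    im=cv2.imread(f"pics/{nm}0.png")
    h=cv2.cvtColor(im,cv2.COLOR_BGR2HSV); m=np.zeros(im.shape[:2],np.uint8)
    x0,y0,x1,y1=r; m[y0:y1,x0:x1]=cv2.inRange(h,(0,0,110),(180,75,255))[y0:y1,x0:x1]
    m=cv2.morphologyEx(m,cv2.MORPH_CLOSE,np.ones((3,3)))
    cs,_=cv2.findContours(m,cv2.RETR_EXTERNAL,cv2.CHAIN_APPROX_NONE)
    c=max(cs,key=lambda c:cv2.boundingRect(c)[2]); e=cv2.fitEllipse(c); print(nm,cv2.boundingRect(c),e)
    P=np.array([plane(nm,*p[0],.04) for p in c]); ce,rad=fitc(P)
    res=np.abs(np.linalg.norm(P[:,:2]-ce,axis=1)-rad); P=P[res<.004]; ce,rad=fitc(P); print(ce,rad,len(P))
P,e=tri((311.4,147.9),(251.7,197.4));print("lug",P,e)
P,e=tri((344.5,192.95),(313.8,198.2));print("btn",P,e)
P,e=tri((287,200),(300.5,238.3));print("spacer",P,e)
E
```

```text
top (274, 132, 80, 79) ((312.8774108886719, 171.08644104003906), (82.29873657226562, 87.04605865478516), 82.38289642333984)
[0.58754998 0.01112587] 0.12500508229782017 45
side (236, 191, 75, 39) ((271.9489440917969, 209.96826171875), (36.220516204833984, 66.6015853881836), 87.19071960449219)
[0.60132787 0.00604806] 0.0739083340100212 46
lug [0.64947066 0.01350066 0.06645309] 0.0017193793147432536
btn [ 0.51874834 -0.08108137  0.03213878] 0.0020699206468362537
spacer [0.50303205 0.09013545 0.0272138 ] 0.002686276806775657
```

```bash
python3 - <<'E'
from h import *
for nm,c0 in(("top",(313.3,168.3)),("side",(273,207.5))):
    im=cv2.imread(f"pics/{nm}0.png"); 
    g=im.astype(float); bl=g[...,0]-g[...,2]  # blueness
    print(nm,plane(nm,*c0,.04))
    c=plane(nm,*c0,.04)[:2]
    degs=np.arange(0,360,3)
    for it in range(3):
        # radial profile of red channel: plate blue low red, ring high red
        rs=np.arange(.078,.098,.0005)
        P=[]
        prof=np.array([polar(im,nm,c,r,.04,degs)[:,2] for r in rs])
        for k,a in enumerate(np.radians(degs)):
            d=np.gradient(cv2.GaussianBlur(prof[:,k:k+1],(1,5),0)[:,0])
            j=np.argmin(d)
            if d[j]<-2 and 2<j<len(rs)-3: P.append([c[0]+rs[j]*np.cos(a),c[1]+rs[j]*np.sin(a)])
        P=np.array(P); ce,rad=fitc(P); res=np.abs(np.linalg.norm(P-ce,axis=1)-rad); ce,rad=fitc(P[res<.003]); c=ce
        print(it,ce.round(4),rad.round(4),len(P),(res<.003).sum())
E
```

```text
top [0.59348916 0.00960544 0.04      ]Traceback (most recent call last):
  File "<stdin>", line 12, in <module>
  File "h.py", line 29, in polar
    pts=np.array([proj(n,[c[0]+r*np.cos(a),c[1]+r*np.sin(a),z]) for a in np.radians(degs)],np.float32)
                  ~~~~^^^^^^^^^^^^^^^^^^^^^^^^^^^^^^^^^^^^^^^^^
  File "h.py", line 15, in proj
    c=cams.get_calibration(n); p=np.array(c["R"])@np.array(X)+np.array(c["t"])
ValueError: time passes only in moves, steps and waits
```

```bash
cat > fix.py <<'E'
s=open('h.py').read()
s=s.replace("def ray(n","_C={}\ndef cal(n):\n    if n not in _C: _C[n]=cams.get_calibration(n)\n    return _C[n]\ndef ray(n").replace("c=cams.get_calibration(n)","c=cal(n)")
open('h.py','w').write(s)
E
python3 fix.py
cat >> h.py <<'E'
def ring(im,nm,c,bad=()):
    degs=np.arange(0,360,3); rs=np.arange(.078,.098,.0005)
    for it in range(4):
        P=[]; prof=np.array([polar(im,nm,c,r,.04,degs)[:,2] for r in rs])
        for k,a in enumerate(np.radians(degs)):
            d=np.gradient(cv2.GaussianBlur(prof[:,k:k+1],(1,5),0)[:,0]); j=np.argmin(d)
            if d[j]<-2 and 2<j<len(rs)-3: P.append([c[0]+rs[j]*np.cos(a),c[1]+rs[j]*np.sin(a)])
        P=np.array(P); ce,rad=fitc(P); res=np.abs(np.linalg.norm(P-ce,axis=1)-rad); ce,rad=fitc(P[res<.003]); c=ce
    return c,rad,len(P),int((res<.003).sum())
E
python3 - <<'E'
from h import *
for nm,c0 in(("top",(313.3,168.3)),("side",(273,207.5))):
    im=cv2.imread(f"pics/{nm}0.png"); c=plane(nm,*c0,.04)[:2]
    c,*r=ring(im,nm,c); print(nm,c,r)
    print("mark",angle_of(im,nm,c,.046,[.04,.045,.05,.055,.06,.065],150,215,"w"))
    print("green",angle_of(im,nm,c,.041,[.074,.077,.08,.083,.086,.09,.095],-20,40,"g"))
    print("lug",angle_of(im,nm,c,.080,[.045,.05,.055,.06],-30,30,"w"))
E
```

```text
top [0.5963689  0.01146505] [np.float64(0.08832735025099273), 120, 120]
mark [(179.43, 74), (179.35, 73), (179.27, 75), (179.2, 74), (179.2, 73), (179.12, 68)]
green [(-16.64, 1), (8.49, 3), (6.42, 13), (6.28, 19), (6.34, 31), (6.04, 69), (6.0, 88)]
lug [(-1.22, 29), (-1.01, 29), (15.19, 7), (18.13, 8)]
side [0.59962757 0.0093476 ] [np.float64(0.08807677931864755), 94, 91]
mark [(180.92, 83), (180.56, 113), (181.74, 108), (180.31, 82), (180.56, 114), (181.16, 108)]
green [(4.95, 32), (5.17, 36), (5.04, 57), (4.98, 61), (5.18, 52), (5.95, 97), (5.46, 102)]
lug [(-26.12, 59), (-23.78, 56), (-19.95, 53), (-25.01, 30)]
```

```bash
cat >> h.py <<'E'
from scipy.spatial.transform import Rotation as Ro
def rows(p0,rpy0,way,hand=-1,nd=3):
    """way: list of (x,y,z,yaw_deg) tool-down; prints rows"""
    R0=Ro.from_euler('xyz',rpy0).as_matrix()
    for w in way:
        d=R0.T@(np.array(w[:3])-p0)/.15
        rv=Ro.from_matrix(R0.T@Ro.from_euler('xyz',[np.pi,0,np.radians(w[3])]).as_matrix()).as_rotvec()/np.radians(45)
        print([hand]+np.r_[d,rv].round(nd).tolist())
def st():
    s=telemetry.observe(); p=s["position"]; r=s["tool_rot"]
    print("t",s["clock"],"p",p.round(4),"rpy",np.degrees(r).round(2),"F",np.round(s["force"],1),"q",np.round(s["qpos"],2)); return p,r
E
python3 - <<'E'
from h import *
p,r=st()
A=np.r_[p,np.degrees(r[2])]; B=np.array([.65,.045,.2,180.])
for k in range(5):
    a=A+(B-A)*k/5; b=A+(B-A)*(k+1)/5
    print(k); rows(a[:3],[np.pi,0,np.radians(a[3])],[a+(b-a)*f for f in (1/8,1.)])
E
```

```text
t 0.1 p [ 0.2199 -0.5848  0.2478] rpy [-179.95    0.     20.61] F [ 0.9  0.3 -0.1] q [ 1.14  0.52 -0.04  1.6   0.02  1.02 -0.11]
0
[-1, 0.104, -0.073, 0.008, 0.0, 0.0, -0.089]
[-1, 0.832, -0.584, 0.064, 0.0, 0.0, -0.708]
1
[-1, 0.127, -0.007, 0.008, 0.0, 0.0, -0.089]
[-1, 1.015, -0.056, 0.064, -0.0, 0.0, -0.708]
2
[-1, 0.111, 0.061, 0.008, 0.0, 0.0, -0.089]
[-1, 0.892, 0.488, 0.064, 0.0, 0.0, -0.708]
3
[-1, 0.062, 0.111, 0.008, 0.0, 0.0, -0.089]
[-1, 0.5, 0.886, 0.064, 0.0, 0.0, -0.708]
4
[-1, -0.005, 0.127, 0.008, -0.0, 0.0, -0.089]
[-1, -0.044, 1.016, 0.064, 0.0, 0.0, -0.708]
```

{"name": "arm_command", "arguments": {
  "deltas": [
    [-1,0.16,-0.12,0.01,0,0,-0.14],
    [-1,0.33,-0.23,0.02,0,0,-0.28],
    [-1,0.5,-0.35,0.03,0,0,-0.42],
    [-1,0.66,-0.47,0.05,0,0,-0.56],
    [-1,0.83,-0.58,0.06,0,0,-0.7]
  ],
  "newtons": 20
}}

```text
clock: 0.72
position: [0.3062, -0.4587, 0.2389]
tool_rot: [-3.141, -0.0, 0.913]
force: [0.9, -0.3, 0.4]
grip_width: 0.0001
```

```bash
python3 - <<'E'
from h import *
p,r=st()
A=np.r_[p,np.degrees(r[2])]; B=np.array([.65,.045,.2,180.])
for k in range(4):
    a=A+(B-A)*k/4; b=A+(B-A)*(k+1)/4
    print(k); rows(a[:3],[np.pi,0,np.radians(a[3])],[a+(b-a)*f for f in (1/8,1.)])
E
```

```text
t 0.725 p [ 0.3062 -0.4587  0.2389] rpy [-1.7996e+02 -1.0000e-02  5.2320e+01] F [ 0.9 -0.3  0.4] q [ 1.03  0.42 -0.2   1.8   0.1   0.93  0.12]
0
[-1, 0.127, -0.007, 0.008, 0.0, 0.0, -0.089]
[-1, 1.015, -0.06, 0.065, 0.0, 0.0, -0.709]
1
[-1, 0.112, 0.061, 0.008, 0.0, 0.0, -0.089]
[-1, 0.893, 0.486, 0.065, -0.0, 0.0, -0.709]
2
[-1, 0.063, 0.111, 0.008, 0.0, 0.0, -0.089]
[-1, 0.501, 0.884, 0.065, 0.0, 0.0, -0.709]
3
[-1, -0.005, 0.127, 0.008, 0.0, 0.0, -0.089]
[-1, -0.042, 1.016, 0.065, 0.0, 0.0, -0.709]
```

{"name": "arm_command", "arguments": {
  "deltas": [
    [-1,0.2,-0.01,0.01,0,0,-0.14],
    [-1,0.4,-0.02,0.02,0,0,-0.28],
    [-1,0.6,-0.03,0.04,0,0,-0.42],
    [-1,0.8,-0.05,0.05,0,0,-0.56],
    [-1,1.0,-0.06,0.06,0,0,-0.7]
  ]
}}

```text
clock: 1.35
position: [0.3917, -0.3345, 0.2302]
tool_rot: [-3.141, -0.0, 1.465]
force: [0.6, -0.7, 1.0]
grip_width: -0.0001
```

{"name": "arm_command", "arguments": {
  "deltas": [
    [-1,0.18,0.1,0.01,0,0,-0.14],
    [-1,0.36,0.2,0.02,0,0,-0.28],
    [-1,0.54,0.3,0.04,0,0,-0.42],
    [-1,0.72,0.4,0.05,0,0,-0.56],
    [-1,0.9,0.49,0.06,0,0,-0.7]
  ]
}}

```text
clock: 1.98
position: [0.4802, -0.2081, 0.2212]
tool_rot: [3.142, -0.0, 2.016]
force: [1.5, -0.4, -0.5]
grip_width: 0.0
```

{"name": "arm_command", "arguments": {
  "deltas": [
    [-1,0.1,0.18,0.01,0,0,-0.14],
    [-1,0.2,0.35,0.02,0,0,-0.28],
    [-1,0.3,0.53,0.04,0,0,-0.42],
    [-1,0.4,0.7,0.05,0,0,-0.56],
    [-1,0.5,0.88,0.06,0,0,-0.7]
  ]
}}

```text
clock: 2.6
position: [0.5675, -0.0841, 0.2122]
tool_rot: [3.142, 0.0, 2.566]
force: [0.0, 0.0, 0.7]
grip_width: -0.0002
```

```bash
python3 - <<'E'
from h import *
p,r=st()
rows(p,r,[(.65,.045,.2,180)])
E
```

```text
t 2.6 p [ 0.5675 -0.0841  0.2122] rpy [180.     0.   147.01] F [0.  0.  0.7] q [ 0.51  0.55 -0.66  1.75  0.4   0.98  0.69]
[-1, 0.008, 1.021, 0.081, 0.0, 0.0, -0.733]
```

{"name": "arm_command", "arguments": {
  "deltas": [
    [-1,0,0.2,0.02,0,0,-0.15],
    [-1,0,0.4,0.03,0,0,-0.3],
    [-1,0,0.6,0.05,0,0,-0.45],
    [-1,0,0.8,0.06,0,0,-0.6],
    [-1,0,1.0,0.08,0,0,-0.733],
    [-1,0,1.0,0.08,0,0,-0.733]
  ]
}}

```text
clock: 3.35
position: [0.6497, 0.0428, 0.1997]
tool_rot: [3.14, -0.001, 3.141]
force: [0.2, -0.9, -0.5]
grip_width: -0.0003
```

```bash
python3 - <<'E'
from h import *
p,r=st()
for n in ("top","side"): cv2.imwrite(f"pics/{n}1.png",cams.grab_frame(n))
s=cv2.imread("pics/side1.png"); zoom(s,(190,100,340,250),4,"pics/sz1.png")
c=(.598,.0105)
rows(p,r,[(c[0]+.052,c[1]+.034,.072,180)])
E
```

```text
t 3.35 p [0.6497 0.0428 0.1997] rpy [ 1.7990e+02 -3.0000e-02  1.7998e+02] F [ 0.2 -0.9 -0.5] q [ 0.32  0.72 -0.77  1.54  0.54  1.1   1.  ]
[-1, -0.003, 0.01, 0.851, 0.002, -0.001, -0.0]
```

View pics/sz1.png

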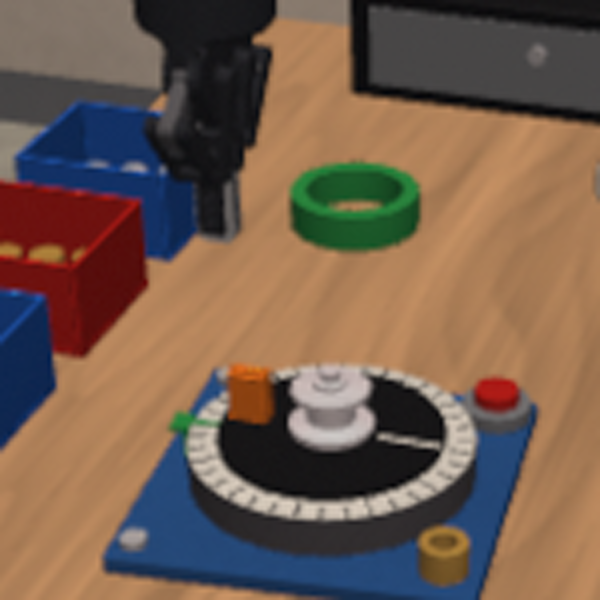

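View pics/top1.png

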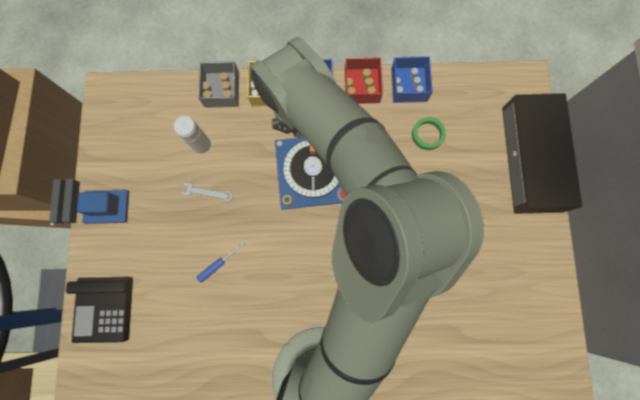

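{"name": "arm_command", "arguments": {
  "deltas": [
    [-1,0,0.01,0.2,0,0,0],
    [-1,0,0.01,0.4,0,0,0],
    [-1,0,0.01,0.6,0,0,0],
    [-1,0,0.01,0.75,0,0,0],
    [-1,0,0.01,0.85,0,0,0],
    [-1,0,0.01,0.85,0,0,0]
  ]
}}

```text
clock: 4.2
position: [0.6489, 0.0408, 0.0722]
tool_rot: [-3.142, -0.001, 3.135]
force: [0.0, 0.7, 0.2]
grip_width: 0.0
```

```bash
python3 - <<'E'
from h import *
p,r=st()
for n in ("top","side"): cv2.imwrite(f"pics/{n}2.png",cams.grab_frame(n))
s=cv2.imread("pics/side2.png"); zoom(s,(190,120,340,250),5,"pics/sz2.png")
print(proj("side",p-[0,0,.017]))
E
```

```text
t 4.2 p [0.6489 0.0408 0.0722] rpy [-1.800e+02 -6.000e-02  1.796e+02] F [0.  0.7 0.2] q [ 0.27  0.87 -0.68  1.62  0.66  0.9   0.9 ]
[248.31527063 207.2220623 ]
```

View pics/sz2.png

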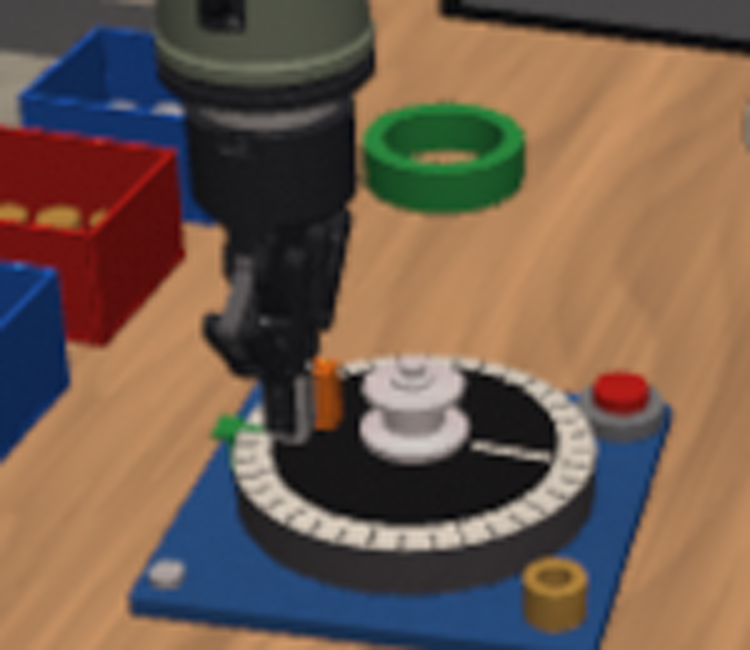

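```bash
python3 - <<'E'
import numpy as np
a=np.array([52,-22.5])
for th in range(5,41,5):
    t=np.radians(th); R=np.array([[np.cos(t),-np.sin(t)],[np.sin(t),np.cos(t)]])
    print([-1]+((a-R@a)/150).round(3).tolist()+[0,0,0,round(th/45,3)])
E
```

```text
[-1, -0.012, -0.031, 0, 0, 0, 0.111]
[-1, -0.021, -0.062, 0, 0, 0, 0.222]
[-1, -0.027, -0.095, 0, 0, 0, 0.333]
[-1, -0.03, -0.128, 0, 0, 0, 0.444]
[-1, -0.031, -0.161, 0, 0, 0, 0.556]
[-1, -0.029, -0.193, 0, 0, 0, 0.667]
[-1, -0.023, -0.226, 0, 0, 0, 0.778]
[-1, -0.015, -0.258, 0, 0, 0, 0.889]
```

{"name": "arm_command", "arguments": {
  "deltas": [
    [-1,0,-0.03,0,0,0,0],
    [-1,0,-0.05,0,0,0,0],
    [-1,0,-0.05,0,0,0,0]
  ]
}}

```text
clock: 4.68
position: [0.6493, 0.0328, 0.0731]
tool_rot: [-3.141, 0.0, 3.134]
force: [-0.6, 1.1, -1.0]
grip_width: 0.0
```

```bash
python3 - <<'E'
from h import *
p,r=st()
E
```

```text
t 4.675 p [0.6493 0.0328 0.0731] rpy [-1.7999e+02  2.0000e-02  1.7956e+02] F [-0.6  1.1 -1. ] q [ 0.28  0.86 -0.68  1.62  0.66  0.9   0.91]
```

{"name": "arm_command", "arguments": {
  "deltas": [
    [-1,-0.012,-0.031,0,0,0,0.111],
    [-1,-0.021,-0.062,0,0,0,0.222],
    [-1,-0.027,-0.095,0,0,0,0.333],
    [-1,-0.03,-0.128,0,0,0,0.444],
    [-1,-0.031,-0.161,0,0,0,0.556],
    [-1,-0.029,-0.193,0,0,0,0.667],
    [-1,-0.023,-0.226,0,0,0,0.778],
    [-1,-0.015,-0.258,0,0,0,0.889]
  ]
}}

```text
clock: 5.68
position: [0.6514, -0.0049, 0.073]
tool_rot: [3.141, -0.0, 2.434]
force: [1.4, 3.2, -1.0]
grip_width: -0.0003
```

```bash
python3 - <<'E'
from h import *
p,r=st()
for n in ("top","side"): cv2.imwrite(f"pics/{n}3.png",cams.grab_frame(n))
s=cv2.imread("pics/side3.png"); zoom(s,(190,120,340,250),5,"pics/sz3.png")
c=np.array([.598,.0105]); ps=np.radians(np.degrees(r[2])); d=c-p[:2]
print("axis in tool",d@[np.cos(ps),np.sin(ps)],d@[np.sin(ps),-np.cos(ps)])
E
```

```text
t 5.675 p [ 0.6514 -0.0049  0.073 ] rpy [ 1.7994e+02 -1.0000e-02  1.3945e+02] F [ 1.4  3.2 -1. ] q [ 0.25  0.82 -0.52  1.62  0.52  0.83  0.38]
axis in tool 0.05053213573535159 -0.023027788441017175
```

View pics/sz3.png

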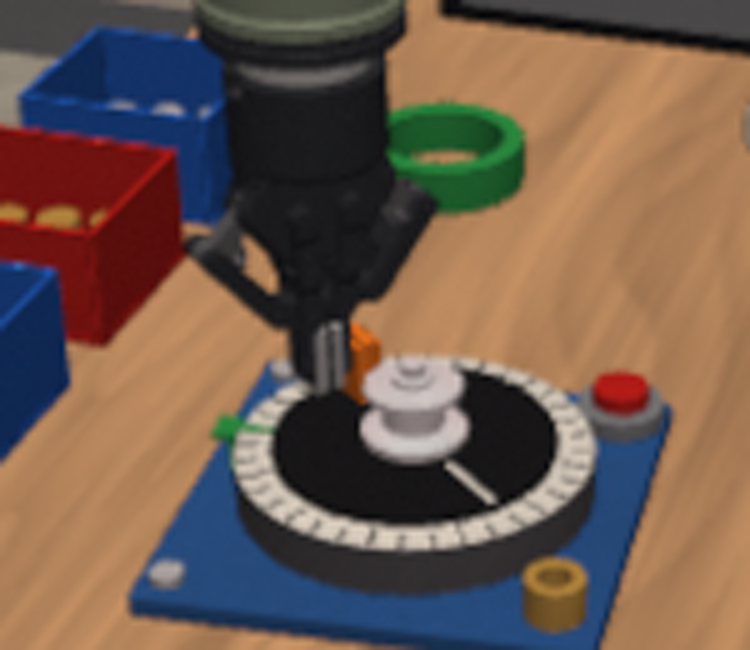

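{"name": "arm_command", "arguments": {
  "deltas": [
    [-1,-0.012,-0.031,0,0,0,0.111],
    [-1,-0.021,-0.062,0,0,0,0.222],
    [-1,-0.027,-0.095,0,0,0,0.333],
    [-1,-0.03,-0.128,0,0,0,0.444],
    [-1,-0.031,-0.161,0,0,0,0.556],
    [-1,-0.029,-0.193,0,0,0,0.667],
    [-1,-0.023,-0.226,0,0,0,0.778],
    [-1,-0.015,-0.258,0,0,0,0.889]
  ]
}}

```text
clock: 6.78
position: [0.6281, -0.0359, 0.073]
tool_rot: [3.141, -0.0, 1.738]
force: [1.5, 1.6, -1.1]
grip_width: 0.0001
```

```bash
python3 - <<'E'
from h import *
p,r=st()
for n in ("top","side"): cv2.imwrite(f"pics/{n}4.png",cams.grab_frame(n))
s=cv2.imread("pics/side4.png"); zoom(s,(190,120,340,250),5,"pics/sz4.png")
c=np.array([.598,.0105]); ps=r[2]; d=c-p[:2]
print("axis in tool",d@[np.cos(ps),np.sin(ps)],d@[np.sin(ps),-np.cos(ps)])
for i,lo,hi in ((3,110,160),(4,70,125)):
    im=cv2.imread(f"pics/side{i}.png"); print(angle_of(im,"side",(.5996,.0093),.046,[.04,.045,.05,.055,.06,.065],lo,hi,"w"))
E
```

```text
t 6.775 p [ 0.6281 -0.0359  0.073 ] rpy [ 1.7995e+02 -2.0000e-02  9.9590e+01] F [ 1.5  1.6 -1.1] q [ 0.2   0.77 -0.35  1.7   0.36  0.74 -0.17]
axis in tool 0.0507402252465847 -0.02196738261562477
[(142.25, 123), (142.06, 125), (141.69, 122), (141.55, 121), (141.51, 126), (141.45, 135)]
[(100.85, 144), (100.85, 133), (100.54, 138), (100.63, 139), (100.74, 135), (100.52, 133)]
```

View pics/sz4.png

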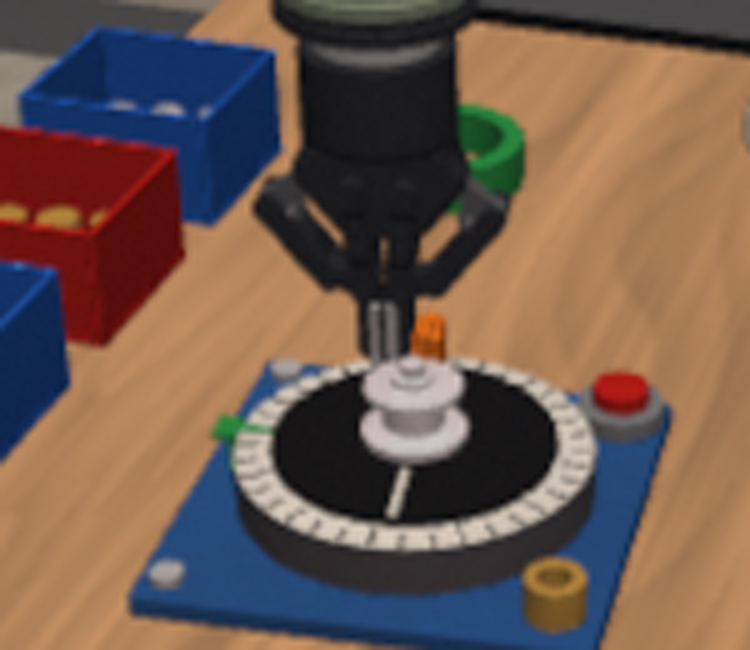

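The mark has moved to 100.7° and the hub is clear of the fingers. I'll push another 2 × 40°.

{"name": "arm_command", "arguments": {
  "deltas": [
    [-1,-0.012,-0.031,0,0,0,0.111],
    [-1,-0.021,-0.062,0,0,0,0.222],
    [-1,-0.027,-0.095,0,0,0,0.333],
    [-1,-0.03,-0.128,0,0,0,0.444],
    [-1,-0.031,-0.161,0,0,0,0.556],
    [-1,-0.029,-0.193,0,0,0,0.667],
    [-1,-0.023,-0.226,0,0,0,0.778],
    [-1,-0.015,-0.258,0,0,0,0.889]
  ]
}}

```text
clock: 7.88
position: [0.5905, -0.0446, 0.073]
tool_rot: [3.141, -0.001, 1.041]
force: [3.0, 0.9, -1.2]
grip_width: -0.0001
```

```bash
python3 - <<'E'
from h import *
p,r=st()
for n in ("top","side"): cv2.imwrite(f"pics/{n}5.png",cams.grab_frame(n))
s=cv2.imread("pics/side5.png"); zoom(s,(190,120,340,250),5,"pics/sz5.png")
c=np.array([.598,.0105]); ps=r[2]; d=c-p[:2]
print("axis in tool",d@[np.cos(ps),np.sin(ps)],d@[np.sin(ps),-np.cos(ps)])
print(angle_of(s,"side",(.5996,.0093),.046,[.04,.045,.05,.055,.06,.065],35,85,"w"))
E
```

```text
t 7.875 p [ 0.5905 -0.0446  0.073 ] rpy [ 1.7997e+02 -4.0000e-02  5.9670e+01] F [ 3.   0.9 -1.2] q [ 0.1   0.7  -0.17  1.81  0.19  0.65 -0.72]
axis in tool 0.05137971252913923 -0.02132958622181565
[(59.64, 103), (59.83, 113), (59.1, 116), (59.22, 116), (59.42, 122), (59.82, 123)]
```

View pics/sz5.png

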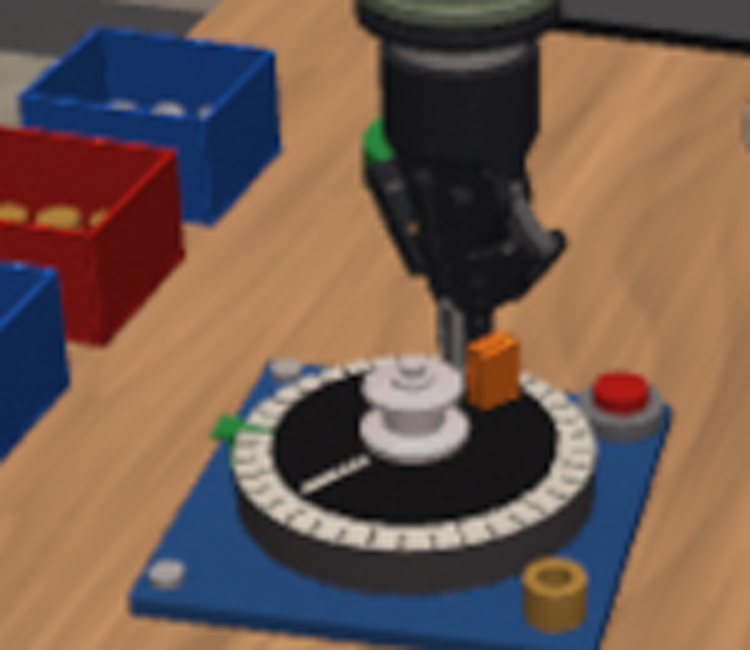

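{"name": "arm_command", "arguments": {
  "deltas": [
    [-1,-0.012,-0.031,0,0,0,0.111],
    [-1,-0.021,-0.062,0,0,0,0.222],
    [-1,-0.027,-0.095,0,0,0,0.333],
    [-1,-0.03,-0.128,0,0,0,0.444],
    [-1,-0.031,-0.161,0,0,0,0.556],
    [-1,-0.029,-0.193,0,0,0,0.667],
    [-1,-0.023,-0.226,0,0,0,0.778],
    [-1,-0.015,-0.258,0,0,0,0.889]
  ]
}}

```text
clock: 8.98
position: [0.5559, -0.0273, 0.0729]
tool_rot: [3.141, -0.0, 0.344]
force: [2.9, -1.3, 0.5]
grip_width: 0.0001
```

```bash
python3 - <<'E'
from h import *
p,r=st()
for n in ("top","side"): cv2.imwrite(f"pics/{n}6.png",cams.grab_frame(n))
s=cv2.imread("pics/side6.png"); zoom(s,(190,120,340,250),5,"pics/sz6.png")
c=np.array([.598,.0105]); ps=r[2]; d=c-p[:2]
print("axis in tool",d@[np.cos(ps),np.sin(ps)],d@[np.sin(ps),-np.cos(ps)])
print(angle_of(s,"side",(.5996,.0093),.046,[.04,.045,.05,.055,.06,.065],0,40,"w"))
print("green",angle_of(s,"side",(.5996,.0093),.041,[.074,.077,.08,.083,.086,.09,.095],-20,40,"g"))
E
```

```text
t 8.975 p [ 0.5559 -0.0273  0.0729] rpy [ 1.7999e+02 -2.0000e-02  1.9700e+01] F [ 2.9 -1.3  0.5] q [-0.07  0.66  0.01  1.91 -0.02  0.57 -1.27]
axis in tool 0.052377931158025255 -0.02135995778470126
[(18.93, 62), (20.24, 70), (20.03, 86), (19.58, 115), (19.55, 115), (19.52, 114)]
green [(4.93, 30), (5.1, 36), (5.13, 56), (5.15, 61), (5.17, 53), (6.13, 96), (5.42, 102)]
```

View pics/sz6.png

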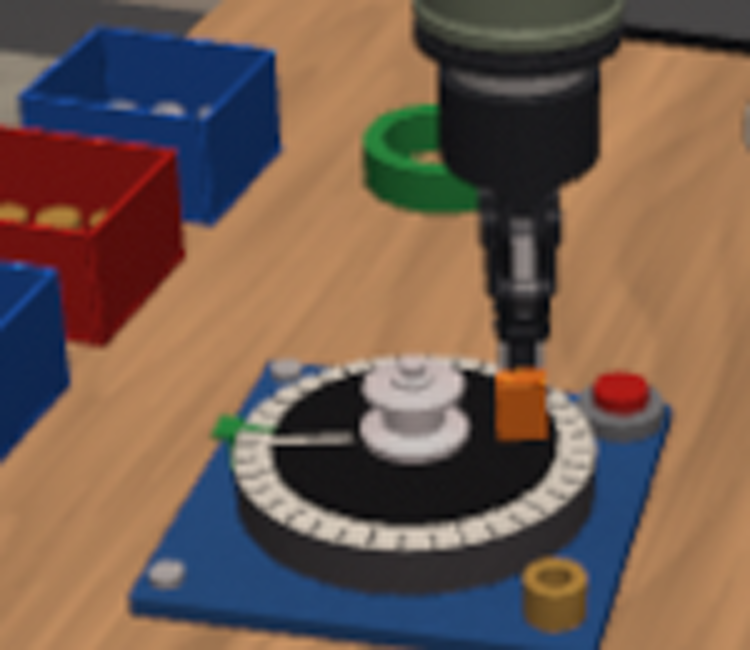

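View pics/top6.png

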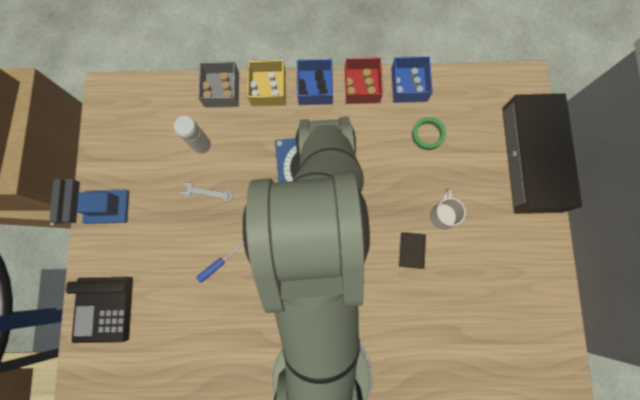

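```bash
cat > rt.py <<'E'
import numpy as np,sys
a=np.array([52,-21.5])
for th in map(float,sys.argv[1:]):
    t=np.radians(th); R=np.array([[np.cos(t),-np.sin(t)],[np.sin(t),np.cos(t)]])
    print([-1]+((a-R@a)/150).round(4).tolist()+[0,0,0,round(th/45,4)])
E
python3 rt.py 1 2 3 5 7 9 10 11
```

```text
[-1, -0.0024, -0.0061, 0, 0, 0, 0.0222]
[-1, -0.0048, -0.0122, 0, 0, 0, 0.0444]
[-1, -0.007, -0.0183, 0, 0, 0, 0.0667]
[-1, -0.0112, -0.0308, 0, 0, 0, 0.1111]
[-1, -0.0149, -0.0433, 0, 0, 0, 0.1556]
[-1, -0.0182, -0.056, 0, 0, 0, 0.2]
[-1, -0.0196, -0.0624, 0, 0, 0, 0.2222]
[-1, -0.021, -0.0688, 0, 0, 0, 0.2444]
```

{"name": "arm_command", "arguments": {
  "deltas": [
    [-1,-0.007,-0.018,0,0,0,0.067],
    [-1,-0.011,-0.031,0,0,0,0.111],
    [-1,-0.015,-0.043,0,0,0,0.156],
    [-1,-0.018,-0.056,0,0,0,0.2],
    [-1,-0.02,-0.062,0,0,0,0.222],
    [-1,-0.021,-0.069,0,0,0,0.244],
    [-1,-0.021,-0.069,0,0,0,0.244]
  ]
}}

```text
clock: 9.95
position: [0.549, -0.0184, 0.0728]
tool_rot: [-3.141, 0.0, 0.15]
force: [1.6, -0.7, -0.5]
grip_width: -0.0002
```

```bash
python3 - <<'E'
from h import *
p,r=st()
s=cams.grab_frame("side"); cv2.imwrite(f"pics/side7.png",s)
zoom(s,(220,180,330,240),7,"pics/sz7.png")
c=np.array([.598,.0105]); ps=r[2]; d=c-p[:2]
print("axis in tool",d@[np.cos(ps),np.sin(ps)],d@[np.sin(ps),-np.cos(ps)])
print(angle_of(s,"side",(.5996,.0093),.046,[.04,.045,.05,.055,.06,.065],-15,30,"w"))
print("green",angle_of(s,"side",(.5996,.0093),.041,[.074,.077,.08,.083,.086,.09,.095],-20,40,"g"))
E
```

```text
t 9.95 p [ 0.549  -0.0184  0.0728] rpy [-1.7999e+02  1.0000e-02  8.6100e+00] F [ 1.6 -0.7 -0.5] q [-0.12  0.66  0.07  1.93 -0.08  0.56 -1.43]
axis in tool 0.05277528488790322 -0.0212624905395489
[(8.52, 115), (9.18, 116), (9.45, 91), (9.06, 85), (8.45, 75), (8.54, 94)]
green [(5.53, 30), (5.19, 36), (5.14, 57), (5.15, 62), (5.26, 53), (6.13, 97), (5.42, 102)]
```

View pics/sz7.png

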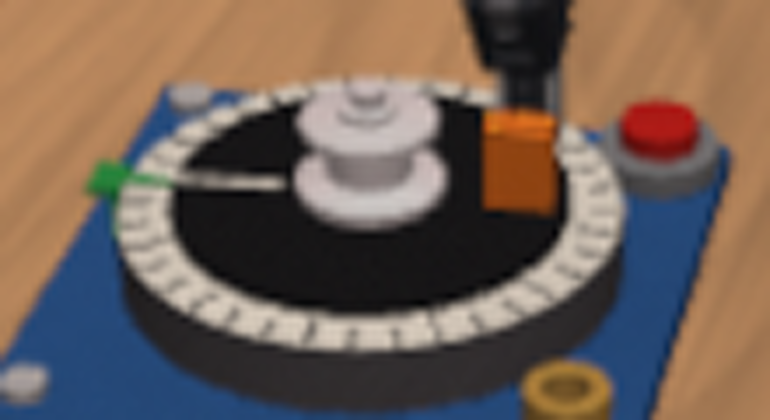

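{"name": "arm_command", "arguments": {
  "deltas": [
    [-1,-0.0024,-0.006,0,0,0,0.022],
    [-1,-0.005,-0.012,0,0,0,0.044],
    [-1,-0.007,-0.019,0,0,0,0.07],
    [-1,-0.007,-0.019,0,0,0,0.07]
  ]
}}

```text
clock: 10.5
position: [0.5475, -0.0158, 0.0728]
tool_rot: [-3.142, 0.0, 0.095]
force: [0.3, -1.3, 0.2]
grip_width: 0.0003
```

```bash
python3 - <<'E'
from h import *
p,r=st()
s=cams.grab_frame("side"); cv2.imwrite(f"pics/side8.png",s)
zoom(s,(220,180,330,240),7,"pics/sz8.png")
print(angle_of(s,"side",(.5996,.0093),.046,[.04,.045,.05,.055,.06,.065],-15,30,"w"))
print("green",angle_of(s,"side",(.5996,.0093),.041,[.074,.077,.08,.083,.086,.09,.095],-20,40,"g"))
E
```

```text
t 10.5 p [ 0.5475 -0.0158  0.0728] rpy [-1.80e+02  1.00e-02  5.43e+00] F [ 0.3 -1.3  0.2] q [-0.14  0.66  0.08  1.93 -0.09  0.55 -1.47]
[(4.95, 74), (4.45, 96), (4.95, 107), (5.42, 118), (5.96, 108), (6.25, 80)]
green [(4.99, 31), (5.17, 36), (5.13, 56), (5.09, 61), (5.18, 52), (6.14, 96), (5.31, 102)]
```

View pics/sz8.png

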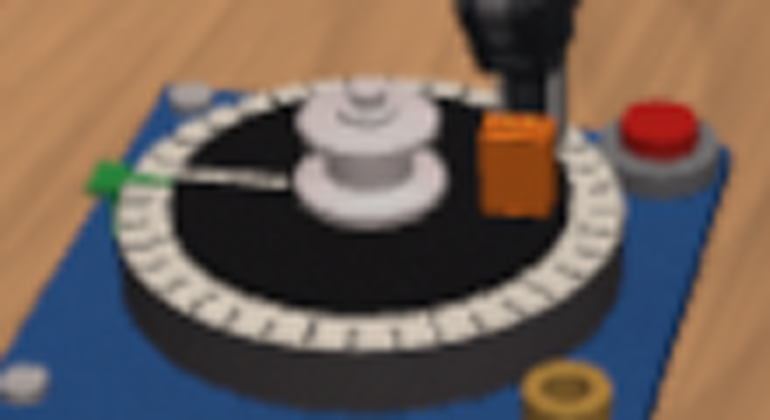

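{"name": "arm_command", "arguments": {
  "deltas": [
    [-1,0,0.04,0,0,0,0],
    [-1,0,0.1,0,0,0,0],
    [-1,0,0.12,-0.2,0,0,0],
    [-1,0,0.25,-0.5,0,0,0],
    [-1,0,0.5,-0.8,0,0,0],
    [-1,0,0.75,-0.8,0,0,0],
    [-1,0,1,-0.8,0,0,0]
  ]
}}

```text
clock: 11.42
position: [0.5619, -0.1672, 0.1935]
tool_rot: [3.141, -0.001, 0.095]
force: [0.2, -0.1, -0.8]
grip_width: -0.0
```

{"name": "arm_command", "arguments": {
  "deltas": [
    [-1,0,0.25,0,0,0,0],
    [-1,0,0.5,0,0,0,0],
    [-1,0,0.75,0,0,0,0],
    [-1,0,0.9,0,0,0,0]
  ]
}}

```text
clock: 11.92
position: [0.5741, -0.3021, 0.1927]
tool_rot: [3.141, 0.0, 0.093]
force: [0.5, 0.8, -0.1]
grip_width: 0.0003
```

```bash
python3 - <<'E'
from h import *
p,r=st()
t=cams.grab_frame("top"); cv2.imwrite(f"pics/top9.png",t)
zoom(t,(270,125,360,215),6,"pics/tz9.png")
s=cams.grab_frame("side"); cv2.imwrite(f"pics/side9.png",s)
for nm,im,c in(("top",t,(.5964,.0115)),("side",s,(.5996,.0093))):
    cc,*q=ring(im,nm,c); print(nm,cc,q)
    print("mark",angle_of(im,nm,c,.046,[.04,.045,.05,.055,.06,.065],-15,30,"w"))
    print("green",angle_of(im,nm,c,.041,[.077,.08,.083,.086,.09,.095],-20,40,"g"))
E
```

```text
t 11.925 p [ 0.5741 -0.3021  0.1927] rpy [1.7998e+02 2.0000e-02 5.3400e+00] F [ 0.5  0.8 -0.1] q [ 0.31  0.62  0.12  1.59 -0.09  0.93 -1.01]
top [0.59642098 0.01152069] [np.float64(0.08841038274759319), 120, 120]
mark [(6.85, 76), (7.11, 93), (6.96, 96), (6.85, 88), (6.68, 81), (7.07, 69)]
green [(5.61, 18), (5.67, 15), (6.28, 19), (6.41, 34), (6.02, 73), (5.98, 91)]
side [0.59950758 0.00956697] [np.float64(0.08794676014270172), 100, 97]
mark [(4.95, 72), (4.47, 93), (4.95, 104), (5.44, 115), (5.95, 105), (6.24, 78)]
green [(5.17, 35), (5.13, 55), (5.14, 59), (5.19, 52), (6.02, 94), (5.47, 99)]
```

View pics/tz9.png

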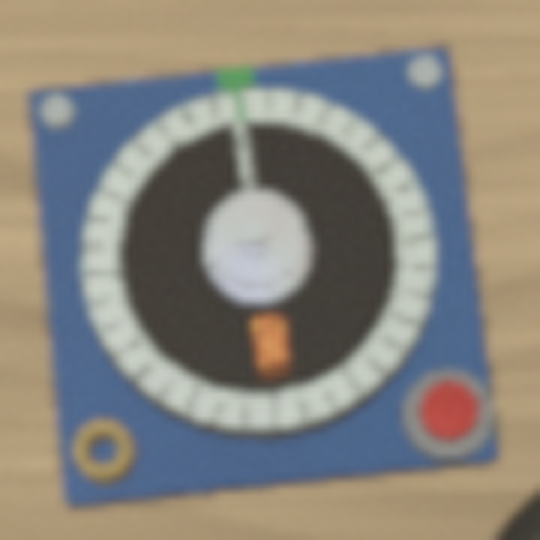

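```bash
python3 - <<'E'
from h import *
t=cv2.imread("pics/top9.png").astype(float)
M=[];G=[]
for v in range(136,157):
    row=t[v,296:322]; x=np.arange(296,322)
    if v>=148 and v<=154:
        w=row.min(1)-np.median(row.min(1)); k=np.argmax(w[8:20])+8; sl=slice(k-3,k+4); ww=np.clip(w[sl]-.2*w[k],0,None); M.append((v,(ww*x[sl]).sum()/ww.sum()))
    if v<=146:
        w=row[:,1]-np.maximum(row[:,0],row[:,2]); w=w-np.median(w); w[w<.35*w.max()]=0
        if w.max()>8: G.append((v,(w*x).sum()/w.sum(),w.max()))
print(np.round(M,2).tolist());print(np.round(G,2).tolist())
Mw=np.array([plane("top",u,v,.046)[:2] for v,u in M]); Gw=np.array([plane("top",u,v,.041)[:2] for v,u,_ in G])
k,b=np.polyfit(Mw[:,0],Mw[:,1],1)
print("mark dir",np.degrees(np.arctan(k)),"extended minus green (mm, +y):",(1e3*(k*Gw[:,0]+b-Gw[:,1])).round(1))
print(((Gw-[.5964,.0115])**2).sum(1)**.5)
P,e=tri((344.5,192.95),(313.8,198.2));print("btn",P,e)
E
```

```text
[[148.0, 309.95], [149.0, 310.07], [150.0, 310.16], [151.0, 310.28], [152.0, 310.4], [153.0, 310.54], [154.0, 310.65]]
[[136.0, 309.11, 50.0], [137.0, 308.66, 66.0], [138.0, 308.88, 83.0], [139.0, 308.92, 71.0], [140.0, 308.81, 39.5], [141.0, 309.02, 20.0], [142.0, 309.52, 15.0], [143.0, 309.84, 20.5], [144.0, 309.86, 17.0]]
mark dir 5.392024870522894 extended minus green (mm, +y): [ 1.7 -0.   0.3  0.1 -0.6 -0.3  0.8  1.4  1.1]
[0.09859807 0.09561469 0.09237512 0.08921401 0.08611797 0.08289031
 0.07955385 0.07629777 0.07315287]
btn [ 0.51874834 -0.08108137  0.03213878] 0.0020699206468362537
```

The mark is within about 0.5 mm of the green line in the top view (0.3–0.8°), and the side view agrees. The button measures (0.519, −0.081, ~0.033), which is 121 mm from the axis against 122 mm expected. Next I'll move above it.

```bash
python3 - <<'E'
from h import *
p,r=st()
rows(p,r,[(.54,-.17,.16,5.4)])
rows(np.array([.54,-.17,.16]),r,[(.5187,-.0811,.075,5.4)])
# side view: top/bottom edges of red
im=cv2.imread("pics/side9.png"); _,k=blobs(im,(0,150,80),(4,255,255),(300,185,330,215)); ys,xs=np.nonzero(k); print(xs.min(),xs.max(),ys.min(),ys.max())
for z in (.030,.035,.04): print(z,proj("side",[.5187,-.0811,z]),proj("top",[.5187,-.0811,z]))
zoom(im,(295,180,335,215),16,"pics/b9.png")
E
```

```text
t 12.025 p [ 0.574  -0.3024  0.1925] rpy [1.7996e+02 3.0000e-02 5.2800e+00] F [-0.2  0.6 -1.3] q [ 0.31  0.62  0.12  1.59 -0.09  0.93 -1.01]
[-1, -0.144, -0.9, 0.216, 0.001, 0.001, -0.003]
[-1, -0.087, -0.604, 0.566, 0.001, 0.001, -0.003]
309 319 195 202
0.03 [314.19947671 199.01325818] [344.42272992 192.76917706]
0.035 [314.22906975 197.34053685] [344.49050619 192.42192427]
0.04 [314.25878557 195.66087574] [344.55881357 192.07195032]
```

View pics/b9.png

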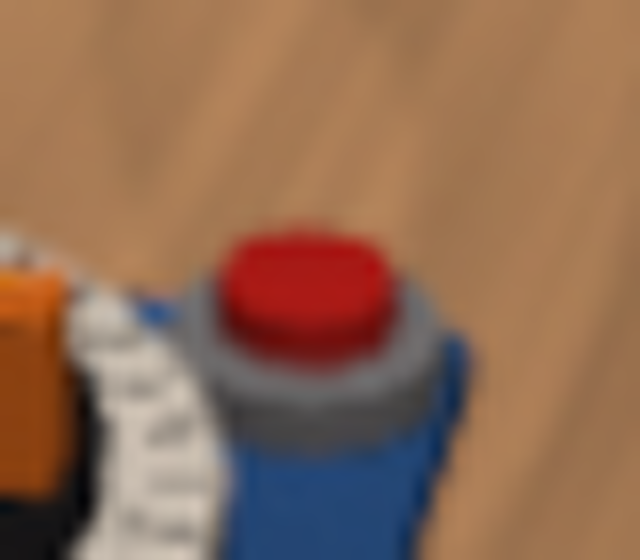

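{"name": "arm_command", "arguments": {
  "deltas": [
    [-1,-0.04,-0.25,0.05,0,0,0],
    [-1,-0.08,-0.5,0.11,0,0,0],
    [-1,-0.12,-0.75,0.18,0,0,0],
    [-1,-0.144,-0.9,0.216,0,0,0]
  ]
}}

```text
clock: 12.52
position: [0.5399, -0.1647, 0.1601]
tool_rot: [-3.141, 0.0, 0.097]
force: [0.5, -0.2, 0.0]
grip_width: 0.0001
```

{"name": "arm_command", "arguments": {
  "deltas": [
    [-1,-0.03,-0.2,0.1,0,0,0],
    [-1,-0.06,-0.4,0.2,0,0,0],
    [-1,-0.087,-0.6,0.35,0,0,0],
    [-1,-0.087,-0.604,0.566,0,0,0],
    [-1,-0.087,-0.604,0.566,0,0,0],
    [-1,-0.087,-0.604,0.566,0,0,0]
  ]
}}

```text
clock: 13.28
position: [0.5193, -0.0789, 0.0764]
tool_rot: [3.141, -0.001, 0.094]
force: [0.0, -0.0, 1.0]
grip_width: -0.0005
```

```bash
python3 - <<'E'
from h import *
p,r=st()
s=cams.grab_frame("side"); cv2.imwrite("pics/side10.png",s); zoom(s,(260,130,360,230),6,"pics/sz10.png")
print("tip px",proj("side",p-[0,0,.017]))
rows(p,r,[(.5187,-.0811,.053,5.4)])
E
```

```text
t 13.275 p [ 0.5193 -0.0789  0.0764] rpy [ 1.7998e+02 -4.0000e-02  5.4100e+00] F [ 0. -0.  1.] q [-0.02  0.63  0.09  1.99 -0.1   0.53 -1.35]
tip px [313.93173828 189.45667976]
[-1, -0.005, 0.015, 0.156, 0.0, -0.001, 0.0]
```

View pics/sz10.png

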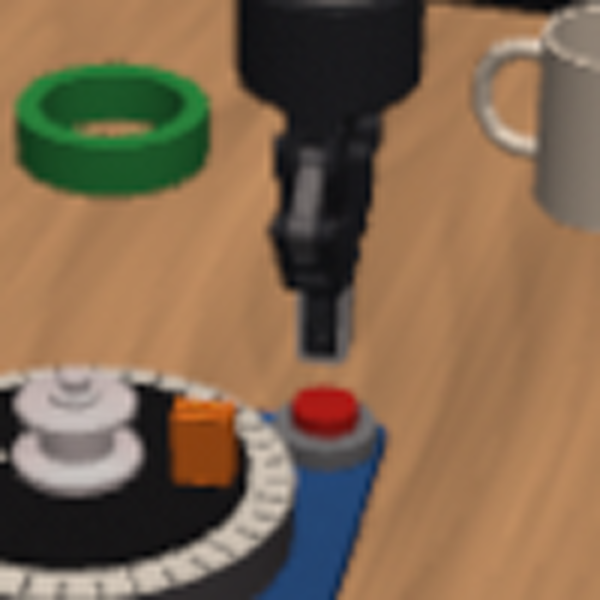

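The shut fingertips are centred over the button: tips at about (314,189), button at (314,198). I'll press in steps and watch the force.

{"name": "arm_command", "arguments": {
  "deltas": [
    [-1,0,0.015,0.08,0,0,0],
    [-1,0,0.015,0.14,0,0,0],
    [-1,0,0.015,0.16,0,0,0],
    [-1,0,0.015,0.18,0,0,0],
    [-1,0,0.015,0.18,0,0,0]
  ]
}}

```text
clock: 13.95
position: [0.5187, -0.0808, 0.0484]
tool_rot: [3.141, 0.001, 0.095]
force: [-1.7, -1.5, 3.6]
grip_width: -0.0001
```

{"name": "arm_command", "arguments": {
  "deltas": [
    [-1,0,0,0.013,0,0,0],
    [-1,0,0,0.02,0,0,0],
    [-1,0,0,0.02,0,0,0]
  ]
}}

```text
clock: 14.32
position: [0.519, -0.0808, 0.0466]
tool_rot: [3.142, -0.0, 0.095]
force: [-9.8, -0.8, 31.1]
grip_width: 0.0002
```

The force jumped from 3.6 to 31 N at z = 0.0466, so the button is on its hard stop. I'll release it and retreat.

{"name": "arm_command", "arguments": {
  "deltas": [
    [-1,0,0,-0.04,0,0,0],
    [-1,0,0,-0.15,0,0,0],
    [-1,0,0,-0.4,0,0,0],
    [-1,0,0.2,-0.8,0,0,0],
    [-1,0,0.5,-1,0,0,0],
    [-1,0,0.75,-1,0,0,0],
    [-1,0,1,-1,0,0,0]
  ]
}}

```text
clock: 15.2
position: [0.5336, -0.231, 0.197]
tool_rot: [3.141, -0.002, 0.095]
force: [-0.2, 0.4, -0.6]
grip_width: -0.0
```

{"name": "arm_command", "arguments": {
  "deltas": [
    [-1,0,0.2,0,0,0,0],
    [-1,0,0.4,0,0,0,0],
    [-1,0,0.5,0,0,0,0],
    [-1,0,0.5,0,0,0,0]
  ]
}}

```text
clock: 15.7
position: [0.5402, -0.3048, 0.1957]
tool_rot: [3.142, -0.0, 0.094]
force: [0.3, 0.2, 0.2]
grip_width: -0.0003
```

```bash
python3 - <<'E'
from h import *
p,r=st()
t=cams.grab_frame("top"); cv2.imwrite("pics/top11.png",t); s=cams.grab_frame("side"); cv2.imwrite("pics/side11.png",s)
zoom(t,(270,125,360,215),6,"pics/tz11.png")
for nm,im,c in(("top",t,(.5964,.0115)),("side",s,(.5996,.0093))):
    print(nm,"mark",angle_of(im,nm,c,.046,[.04,.045,.05,.055,.06,.065],-15,30,"w"))
    print("green",angle_of(im,nm,c,.041,[.077,.08,.083,.086,.09,.095],-20,40,"g"))
    o=cv2.imread(f"pics/{nm}9.png"); print("red",[blobs(i,(0,150,80),(4,255,255),(300,185,360,215))[0] for i in(o,im)])
E
```

```text
t 15.7 p [ 0.5402 -0.3048  0.1957] rpy [ 1.8e+02 -1.0e-02  5.4e+00] F [0.3 0.2 0.2] q [ 0.33  0.58  0.13  1.67 -0.09  0.9  -0.98]
top mark [(6.8, 76), (7.09, 92), (6.98, 97), (6.86, 88), (6.75, 80), (7.04, 68)]
green [(5.61, 18), (5.67, 15), (6.26, 19), (6.26, 33), (6.03, 72), (5.92, 92)]
red [[([344.41, 193.0], [341, 190, 7, 7, 39])], [([344.41, 193.0], [341, 190, 7, 7, 39])]]
side mark [(4.97, 72), (4.49, 92), (4.95, 104), (5.42, 114), (5.96, 105), (6.24, 78)]
green [(5.25, 35), (5.14, 55), (5.14, 60), (5.31, 51), (6.33, 95), (5.37, 100)]
red [[([313.81, 198.21], [309, 195, 11, 8, 73])], [([313.81, 198.21], [309, 195, 11, 8, 73])]]
```

View pics/tz11.png

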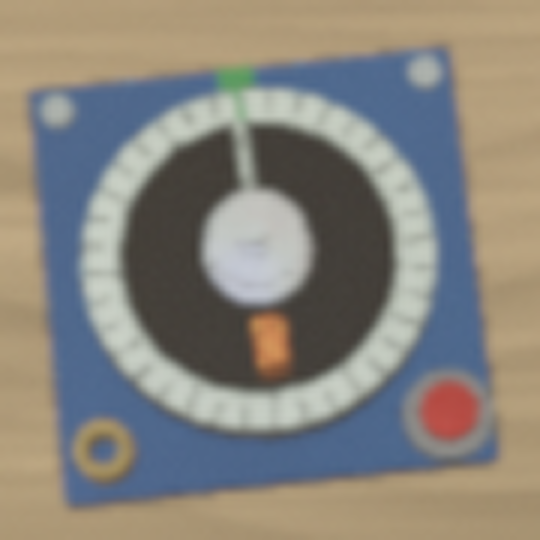

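View pics/side11.png

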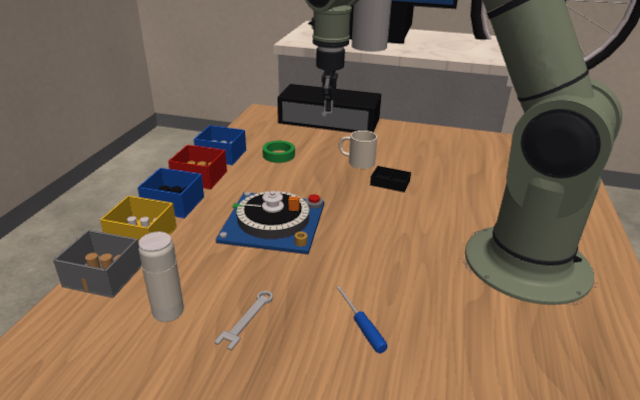

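The mark still points at the green line, the button is back up at the same pixels as before, and nothing else has moved. Handing the job in.

```bash
python3 -c "
from workcell import job
print(job.job_done())"
```

```text
the job is handed in; nothing more can be done
None
```

I pushed the lug about 174° clockwise with the shut fingertips until the white mark met the green line. I then pressed the red button once onto its stop, let it come up, and handed the job in at about 16 s of the 45 s allowed.

- **Alignment:** The mark did not move during the button press. The two cameras differ slightly: the top view puts the mark about 0.8° past the line (roughly 0.5 mm) and the side view about 0.2°. I left this offset rather than risk overshooting with another nudge.
- **Button:** The force rose from 3.6 N to 31 N as the fingertips reached the hard stop. In both views the button's red spot is back at exactly the same pixels as before the press.
- **Rest of the bench:** The spacer, spanner, tape, spray can, mug, driver and tray look unmoved in the last pictures, and the robot is clear of everything.

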